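# Clear the bench after a glue-up

## Task

Clear the bench after the glue-up: put the two loose red C-clamps in the blue bin, the two wood offcuts in the plywood box and the red glue paddle in the aluminium tray. Lower each one in and leave it lying flat inside, below the rim; do not drop it in from above. Leave the bottles, the tub, the mallet and the clamped-up block standing where they are.

Things in the scene. Friction and masses are not known exactly. Their poses are not given: they have to be found in the camera images.
- clamp1: red C-clamp lying flat, one of two; 150 long, 90 wide, 20 thick, about 0.4 kg. Origin on its underside. Cast C: spine along x at y +36 (outer face y +43), two 14-wide arms from it towards -y at x +67 and x -23, to y -34; steel screw along x at y -22, its T-bar (6 thick, y -48 to +4) at x -68. 45 free between spine and screw. Centre of mass near x +13, y +6
- clamp2: red C-clamp lying flat, the other one, starting turned about half a turn; 150 long, 90 wide, 20 thick, about 0.4 kg. Origin on its underside. Cast C: spine along x at y +36 (outer face y +43), two 14-wide arms from it towards -y at x +67 and x -23, to y -34; steel screw along x at y -22, its T-bar (6 thick, y -48 to +4) at x -68. 45 free between spine and screw. Centre of mass near x +13, y +6
- clamp1_spine (a point): middle of the clamp's spine: a bar 14 wide (y), 20 high, 104 long (x), gripped across y; this point is 10 above the clamp's underside, at its x +22, y +36. Axes as the clamp's
- clamp1_screw (a point): middle of the bare part of the clamp's screw, which lies along x: 11 diameter, 45 long between boss and swivel pad, gripped across y; this point is 10 above the clamp's underside, at its x +14, y -22. Axes as the clamp's
- clamp2_spine (a point): middle of the clamp's spine: a bar 14 wide (y), 20 high, 104 long (x), gripped across y; this point is 10 above the clamp's underside, at its x +22, y +36. Axes as the clamp's
- clamp2_screw (a point): middle of the bare part of the clamp's screw, which lies along x: 11 diameter, 45 long between boss and swivel pad, gripped across y; this point is 10 above the clamp's underside, at its x +14, y -22. Axes as the clamp's
- offcut1: dark hardwood offcut, 170 x 50 x 22 (x, y, z), about 0.13 kg, lying flat; origin at the centre of its underside. The paddle starts lying on top of it
- offcut2: mid-brown hardwood offcut, 150 x 44 x 25 (x, y, z), about 0.12 kg, lying flat; origin at the centre of its underside
- paddle: red-handled glue paddle, 163 long, about 45 g, lying flat along the dark offcut, 22 above the bench. Origin on its underside; x along it: handle 20 wide and 12 thick from x -82 to +2, neck 12 wide and 10 thick to x +34, grey ribbed head 34 wide and 8 thick from x +34 to +80
- clamp_bin: blue plastic open bin, fixed, outside 220 x 220 x 48 (x, y, z), walls and floor 5; origin at the centre of its underside
- offcut_box: plywood open box, fixed, outside 220 x 200 x 48 (x, y, z), walls and floor 7; origin at the centre of its underside
- paddle_tray: bare aluminium open tray, fixed, outside 220 x 150 x 45 (x, y, z), walls and floor 4; origin at the centre of its underside
- glue_bottle: cream glue bottle with a green label and a green cap, standing among the things to sort: 70 diameter, 196 tall; origin at the centre of its underside. Stays
- filler_tub: white round tub with brown filler, standing among the things to sort: 90 diameter, 42 tall; origin at the centre of its underside. Stays
- squeeze_bottle: small honey-coloured squeeze bottle near the robot, 48 diameter, 142 tall; origin at the centre of its underside. Stays
- mallet: wooden mallet lying on the left of the bench along its own y axis, head 60 x 115 x 70 high centred at y +100, handle to y -155; origin on its underside. Stays
- glue_up: fresh glue-up on the right: laminated block 260 x 72 x 60 with two red C-clamps across it, 97 tall in all, screws reaching to y -135; origin at the centre of the block's underside. Stays

How it is judged:
At the end, for the whole second after the job is handed in: Clamps in the blue bin, offcuts in the plywood box, paddle in the tray: each origin inside the inner walls (20 mm clear in the bin's x, 10 in y), under 40 mm above the bin's underside, long axis within 0.25 rad of level, below 0.03 m/s; no bystander over 30 mm from its start (x of clamp1 in the frame of clamp_bin between -0.085 and 0.085 m and y of clamp1 in the frame of clamp_bin between -0.095 and 0.095 m and z of each of clamp1, clamp2 in the frame of clamp_bin below 0.04 m and angle between clamp1's own x axis and vertical between 1.32 and 1.82 rad and linear speed of each of clamp1, clamp2, offcut1, offcut2, paddle below 0.03 m/s and x of clamp2 in the frame of clamp_bin between -0.085 and 0.085 m and y of clamp2 in the frame of clamp_bin between -0.095 and 0.095 m and angle between clamp2's own x axis and vertical between 1.32 and 1.82 rad and x of offcut1 in the frame of offcut_box between -0.083 and 0.083 m and y of offcut1 in the frame of offcut_box between -0.083 and 0.083 m and z of each of offcut1, offcut2 in the frame of offcut_box below 0.04 m and angle between offcut1's own x axis and vertical between 1.32 and 1.82 rad and x of offcut2 in the frame of offcut_box between -0.083 and 0.083 m and y of offcut2 in the frame of offcut_box between -0.083 and 0.083 m and angle between offcut2's own x axis and vertical between 1.32 and 1.82 rad and x of paddle in the frame of paddle_tray between -0.086 and 0.086 m and y of paddle in the frame of paddle_tray between -0.061 and 0.061 m and z of paddle in the frame of paddle_tray below 0.04 m and angle between paddle's own x axis and vertical between 1.32 and 1.82 rad and distance of each of glue_bottle, filler_tub, squeeze_bottle, mallet, glue_up from where it was at the start of the episode below 0.03 m); the robot touches nothing.
It fails at once if a bystander (bottle, tub, mallet, glue-up) is pushed more than 30 mm from its start (distance of any of glue_bottle, filler_tub, squeeze_bottle, mallet, glue_up from where it was at the start of the episode above 0.03 m).
It fails at once if a bystander is tipped by more than 0.35 rad (angle between any of glue_bottle, filler_tub, squeeze_bottle, mallet, glue_up's own z axis and vertical above 0.35 rad).
It fails at once if a clamp, offcut or paddle is dropped or thrown: it moves faster than 1.0 m/s while lower than 70 mm (a free fall of 50 mm) ((linear speed of clamp1 above 1 m/s and height (world z) of clamp1 below 0.07 m) or (linear speed of clamp2 above 1 m/s and height (world z) of clamp2 below 0.07 m) or (linear speed of offcut1 above 1 m/s and height (world z) of offcut1 below 0.07 m) or (linear speed of offcut2 above 1 m/s and height (world z) of offcut2 below 0.07 m) or (linear speed of paddle above 1 m/s and height (world z) of paddle below 0.07 m)).
It also fails if it takes over 72 s, if anything falls off the work surface, if the arm or the gripper's body presses on something with over 40 N, if the wrist force passes 120 N, or if a joint passes its speed limit or range.

## Robot

A 6-joint arm with a two-finger parallel gripper is mounted at the origin on the work surface. World frame = base frame: x ahead of the robot, y to its left, z up, the work surface at z = 0. Lengths are in m, angles in rad, forces in N, time in s.
With the tool pointing down it reaches from about 0.3 to 0.875 m from the base axis. Payload 6.4 kg.
Tool frame: the origin (TCP) lies midway between the tips of the shut fingers; the grasp point (between the pads) lies 19 mm behind it (ctrl.tcp_to_grasp is the distance from the TCP to the grasp point, in m); z points along the fingers, y is the direction in which the jaws open and shut (so a half turn about z gives the same grasp; the last joint's range is limited). The gripper opens to 85 mm and grips with 20 to 120 N. Pads are 22 mm wide; open, the fingers measure 114 mm over their backs; the gripper's body (76 mm by 85 mm) begins 54 mm behind the grasp point. The pads swing forward as they close: fully open they stand 13 mm farther back than shut.
Start: joints at [1.042, 0.181, 1.607, -0, 1.354, -0.206], TCP at [0.182, 0.545, 0.231] pointing down, gripper open.
Joint ranges: [-2.99, 2.99], [-0.89, 2.07], [0.3, 2.58], [-1.14, 4.28], [0, 2.63], [-3.12, 3.12]. Speed limits (rad/s): [2.57, 2.57, 3.01, 3.14, 3.14, 3.14].

## Interface

Orientations are given as a unit quaternion [w, x, y, z].
In Python, from bench import monitor, imaging, order, spotter, ctrl gives the robot as it stands.
- The arm moves only by the shell command python3 -m pendant 'ROWS'. ROWS is JSON, a list that holds one entry, the list of rows, each a list of 5 numbers: the shift along the world's x, y, z in mm, then the turn about the world's z in degrees, then the finger opening in mm, from 0 to 85.4. A call has 1 to 8 rows; each row shifts and turns the commanded pose from where the row before left it; what a row does not reach is not made up. A row lasts 1/8 s, in which the tool goes at most 62.5 mm and 10.7 degrees, less where a joint would pass 70% of its speed; a pose out of reach is approached as far as the arm can. A call with a gripper value outside its range is refused whole. The fingers move at their own pace and stop on an object; the grip force is fixed at half the most. Time passes only in rows, so rows that do not move let the fingers close. It gives the time, the measured TCP pose, the force and the opening at its end, in the units of the state.
- monitor.get_obs(): the state, without advancing time (a new reading comes with each control period).
- imaging.camera(name): name is "scene" or "top"; returns a dict with "img" (400x640x3 uint8, red, green, blue), "vfov" (degrees; the focal length in pixels is half the picture's height over the tangent of half this angle, whatever the lens; pixels are square), "cx", "cy" (the principal point, pixels), "distortion" ([k1, k2, p1, p2, k3] as OpenCV has them; the pictures are not rectified), "origin" and "orientation" of the camera in the world. Camera axes: x right, y down, z forward; pixel columns grow to the right and rows downward; lengths in m; the calibration is good to about 2 mm. A picture is of the moment at which its call begins. There is no depth.
- order.hand_in(): hands the job in, once; it reports no verdict.
Trained networks look in the newest picture that a camera, given by its name, has taken for a name from the list of things; names that differ only in an ending like _2 or _b are one class to them, and where a whole thing is asked for, a point or a joint stands for the part that bears it (a point fixed in the world has none). Each returns a list of dicts, best first, with "confidence" (0 to 1); they miss things now and then, are a little off and sometimes report something else, mostly with a low value. They report only what shows in the picture. A call takes as long as a camera call.
- spotter.recognise(camera, thing): "at" ([x, y, z] in m, in the coordinates of the camera as it stood for that picture, good to about 4 mm: the middle of the surface that is visible of it).
- spotter.tip_of(camera, thing): "at" ([x, y, z] in m, in the coordinates of the camera as it stood for that picture, good to about 4 mm: a listed point, or the origin of a listed thing).
The state is a dict: "time_s": time; "q": joint angles; "dq": joint speeds; "joint_efforts": joint torques, N m; "eef_pos": TCP position; "eef_rot": TCP orientation; "wrist_force": force on the tool from outside, world axes, zero at the start; "torque": the same for the moment, N m; "opening": opening from 0.0 (shut) to 1.0 (fully open).
Only numpy, scipy, OpenCV 4.12 (cv2) and the standard library are available. Lean on these libraries where they do the work, as an engineer would, in place of code of your own. Each camera call takes 0.05 s, during which the arm holds its last target. There are 200 camera calls.

## Working session

There is one attempt and no reset: what is moved stays moved. The work goes in short steps, Python scripts to look and compute and a shell command to move; the robot and the scene stay as the last step left them, time stands still between calls to the robot, and variables do not carry over. Pictures are saved under pics/ and viewed, about 8 in all and at most 12, crops included, and the job is handed in when it is done.

```bash
ls; mkdir -p pics; cat > h.py <<'E'
import numpy as np, cv2
from scipy.spatial.transform import Rotation as R
from bench import monitor, imaging, order, spotter, ctrl
def Rm(q): return R.from_quat([q[1],q[2],q[3],q[0]])
def W(c,p): return Rm(c['orientation']).apply(p)+np.array(c['origin'])
def K(c):
    f=200/np.tan(np.radians(c['vfov'])/2); return np.array([[f,0,c['cx']],[0,f,c['cy']],[0,0,1.]])
def pix2z(c,uv,z):
    u=cv2.undistortPoints(np.array(uv,float).reshape(-1,1,2),K(c),np.array(c['distortion']))[:,0]
    d=Rm(c['orientation']).apply(np.c_[u,np.ones(len(u))]); o=np.array(c['origin'])
    return o+d*((z-o[2])/d[:,2])[:,None]
def proj(c,P):
    p=Rm(c['orientation']).inv().apply(np.array(P,float).reshape(-1,3)-np.array(c['origin']))
    return cv2.projectPoints(p,np.zeros(3),np.zeros(3),K(c),np.array(c['distortion']))[0][:,0]
def save(c,n): cv2.imwrite('pics/'+n,c['img'][:,:,::-1])
E
python3 - <<'E'
from h import *
cs={n:imaging.camera(n) for n in('top','scene')}
for n,c in cs.items(): save(c,n+'0.png'); print(n,c['vfov'],np.round(c['origin'],3),np.round(c['distortion'],3))
for n,c in cs.items():
  for t in 'clamp1 clamp1_spine clamp1_screw offcut1 offcut2 paddle clamp_bin offcut_box paddle_tray glue_bottle filler_tub squeeze_bottle mallet glue_up'.split():
    print(n,t,[(np.round(W(c,d['at']),3).tolist(),round(d['confidence'],2)) for d in spotter.tip_of(n,t)[:5]])
o=monitor.get_obs();print(o['time_s'],o['eef_pos'],o['eef_rot'],ctrl.tcp_to_grasp)
E
```

```text
pics
top 56.207024301455135 [0.286 0.009 1.253] [-0.062  0.     0.     0.     0.   ]
scene 53.801637364027584 [1.369 0.759 1.103] [0.019 0.    0.    0.    0.   ]
top clamp1 [([0.402, 0.364, 0.0], 0.86), ([0.447, -0.056, -0.003], 0.58)]
top clamp1_spine [([0.411, 0.403, 0.009], 0.8)]
top clamp1_screw [([0.416, 0.34, 0.008], 0.73), ([0.436, -0.1, 0.012], 0.44)]
top offcut1 [([0.414, -0.364, 0.004], 0.69), ([0.401, -0.215, -0.003], 0.59), ([0.398, 0.361, -0.001], 0.53)]
top offcut2 [([0.414, -0.364, 0.004], 0.69), ([0.401, -0.215, -0.003], 0.59), ([0.398, 0.361, -0.001], 0.53)]
top paddle [([0.395, -0.208, 0.024], 0.67), ([0.25, 0.198, 0.001], 0.25)]
top clamp_bin [([0.619, -0.232, -0.001], 0.86)]
top offcut_box [([0.61, 0.238, -0.003], 0.59), ([0.407, 0.4, 0.008], 0.28)]
top paddle_tray [([0.673, -0.002, -0.001], 0.7)]
top glue_bottle [([0.4, 0.211, -0.003], 0.64), ([0.43, -0.042, 0.009], 0.53)]
top filler_tub [([0.445, 0.068, -0.0], 0.67)]
top squeeze_bottle [([0.248, 0.193, -0.001], 0.73)]
top mallet [([0.403, -0.215, -0.003], 0.44), ([0.436, -0.101, 0.01], 0.21)]
top glue_up [([0.37
[... 460 characters left out ...]
, 0.42)]
scene clamp_bin [([0.626, -0.24, -0.004], 0.92)]
scene offcut_box [([0.375, -0.603, -0.002], 0.71), ([0.434, -0.1, 0.012], 0.7), ([0.612, 0.236, 0.003], 0.68), ([0.413, -0.366, 0.003], 0.39), ([0.428, -0.042, 0.011], 0.32)]
scene paddle_tray [([0.673, 0.001, 0.001], 0.65)]
scene glue_bottle [([0.4, 0.212, 0.005], 0.94)]
scene filler_tub [([0.372, -0.606, -0.001], 0.67), ([0.449, 0.067, 0.002], 0.58)]
scene squeeze_bottle [([0.252, 0.195, 0.003], 0.6)]
scene mallet [([0.406, 0.589, 0.002], 0.83), ([0.674, -0.001, 0.001], 0.38)]
scene glue_up [([0.368, -0.605, 0.002], 0.63)]
1.5 [0.182386   0.5453241  0.23129137] [ 5.55261235e-06  1.60679571e-01  9.87006624e-01 -3.79618461e-06] 0.0187
```

```bash
python3 - <<'E'
import cv2
im=cv2.imread('pics/top0.png');cv2.imwrite('pics/a.png',cv2.resize(im,(800,500),interpolation=3))
im=cv2.imread('pics/scene0.png');cv2.imwrite('pics/b.png',cv2.resize(im,(800,500),interpolation=3))
E
```

```text
(no output)
```

View pics/a.png

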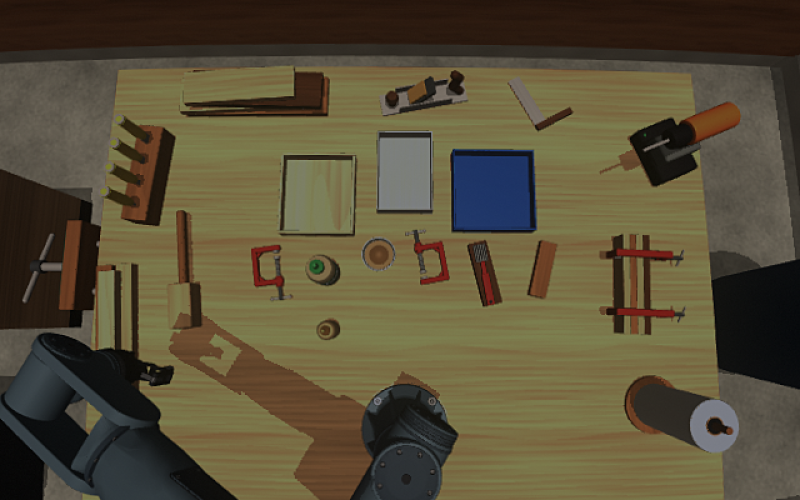

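View pics/b.png

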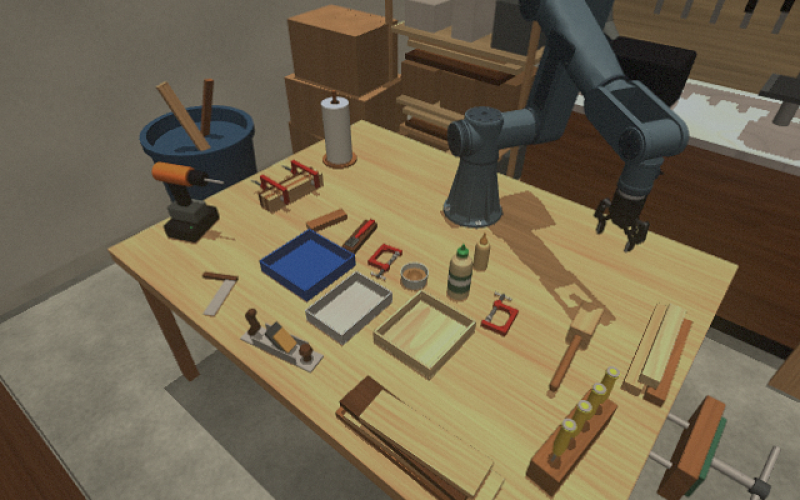

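The top view (800 px wide) has clamps at (268,270) and (430,260), the paddle on the dark offcut at (485,272), the brown offcut at (542,269), and the box, tray and bin above them. Next I fit the poses by silhouette.

```bash
cat > fit.py <<'E'
from h import *
from scipy.optimize import minimize
def box(x0,x1,y0,y1,z0,z1): return np.array([[x,y,z] for x in(x0,x1) for y in(y0,y1) for z in(z0,z1)])/1000
CL=[box(-30,74,29,43,0,20),box(60,74,-34,43,0,20),box(-30,-16,-34,43,0,20)]
O1=[box(-85,85,-25,25,0,22)]; O2=[box(-75,75,-22,22,0,25)]
PH=[box(-82,2,-10,10,0,12),box(2,34,-6,6,0,10)]
def place(m,p,z=0):
    c,s=np.cos(p[2]),np.sin(p[2]); Rz=np.array([[c,-s,0],[s,c,0],[0,0,1]])
    return [b@Rz.T+[p[0],p[1],z] for b in m]
S=4
def render(c,bs,roi):
    x0,y0,x1,y1=roi; m=np.zeros(((y1-y0)*S,(x1-x0)*S),np.uint8)
    for b in bs:
        uv=(proj(c,b)+.5-[x0,y0])*S
        cv2.fillConvexPoly(m,cv2.convexHull(np.round(uv*16).astype(np.int32)),1,shift=4)
    return m>0
def fit(c,m,mask,roi,p0,z=0):
    x0,y0,x1,y1=roi; t=cv2.resize(mask[y0:y1,x0:x1].astype(np.float32),None,fx=S,fy=S)>.5
    def cost(q):
        r=render(c,place(m,np.array(q)/[1000,1000,100],z),roi); return 1-(r&t).sum()/max(1,(r|t).sum())
    best=None
    q0=np.array(p0)*[1000,1000,100]
    for da in(-25,0,25):
        s=q0+[0,0,da]
        r=minimize(cost,s,method='Nelder-Mead',options=dict(initial_simplex=np.array([s,s+[8,0,0],s+[0,8,0],s+[0,0,15]])))
        if best is None or r.fun<best.fun: best=r
    return best.x/[1000,1000,100],1-best.fun
def red(img):
    h=cv2.cvtColor(img,cv2.COLOR_RGB2HSV); return ((h[...,0]<7)|(h[...,0]>172))&(h[...,1]>170)&(h[...,2]>90)
E
python3 - <<'E'
from fit import *
c=imaging.camera('top'); img=c['img']; rd=red(img)
h=cv2.cvtColor(img,cv2.COLOR_RGB2HSV)
def R_(p,r=55):
    u=proj(c,[[p[0],p[1],.01]])[0].astype(int); return (u[0]-r,u[1]-r,u[0]+r,u[1]+r)
def clip(roi): return tuple(int(v) for v in roi)
for n,q in [('off2',(.413,-.366)),('off1',(.4,-.215)),('wood',(.5,-.3))]:
    u=proj(c,[[*q,.02]])[0].astype(int); print(n,u,h[u[1],u[0]])
res={}
cl1=fit(c,CL,rd,clip(R_((.40,.364),35)),(.40,.364,np.radians(10))); print('clamp1',cl1)
roi=list(R_((.45,-.06),35)); 
for a in (170,200,20): print('clamp2',a,fit(c,CL,rd,clip(roi),(.45,-.06,np.radians(a))))
# dark / brown: darker than wood
v=h[...,2]; 
big=cv2.resize(img[175:260,190:460],None,fx=2.96,fy=2.96,interpolation=cv2.INTER_NEAREST)
cv2.imwrite('pics/c.png',big[:,:,::-1])
np.save('top0.npy',img)
E
```

```text
off2 [434 214] [ 11 168 106]
off1 [389 217] [  6 186  59]
wood [413 188] [ 22 113 124]
clamp1 (array([0.39844769, 0.36246224, 0.13039579]), np.float64(0.6083411727814362))
clamp2 170 (array([ 0.44829444, -0.06014118,  3.31448403]), np.float64(0.6843922651933702))
clamp2 200 (array([ 0.44851067, -0.05993651,  3.313628  ]), np.float64(0.6842650103519669))
clamp2 20 (array([ 0.50996421, -0.09216007,  1.72553698]), np.float64(0.18998778998778998))
```

View pics/c.png

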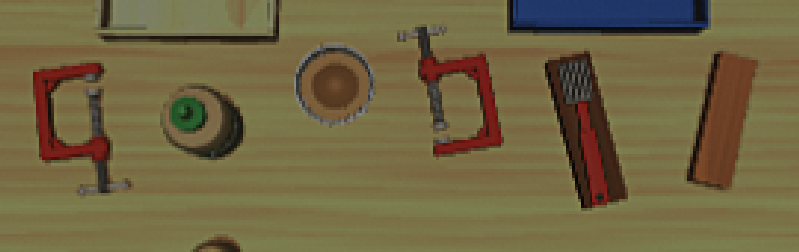

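```bash
python3 - <<'E'
from fit import *
c=imaging.camera('top'); img=c['img']
h=cv2.cvtColor(img,cv2.COLOR_RGB2HSV); H,Sa,V=[h[...,i].astype(int) for i in range(3)]
rd=((H<9)|(H>170))&(Sa>150)&(V>45)
def roi(p,r): u=proj(c,[[*p,.01]])[0].astype(int); return (u[0]-r,u[1]-r,u[0]+r,u[1]+r)
dark=((H<16)|(H>170)|(V<75))
rp=((H<6)|(H>170))&(Sa>180)&(V>85)
F={}
F['clamp1']=(CL,0,*fit(c,CL,rd,roi((.4,.364),35),(.4,.364,.13)))
F['clamp2']=(CL,0,*fit(c,CL,rd,roi((.45,-.06),35),(.45,-.06,3.31)))
m=dark.copy(); F['offcut2']=(O2,0,*fit(c,O2,m,roi((.413,-.366),31),(.413,-.366,-.2)))
F['offcut1']=(O1,0,*fit(c,O1,cv2.morphologyEx(m.astype(np.uint8),cv2.MORPH_CLOSE,np.ones((5,5))),roi((.4,-.212),31),(.4,-.212,.25)))
F['paddle']=(PH,.022,*fit(c,PH,rp,roi((.395,-.21),31),(.395,-.21,.25),.022))
big=cv2.resize(img,None,fx=4,fy=4,interpolation=1)
for n,(mo,z,p,s) in F.items():
    print(n,np.round(p[:2],4),'yaw',round(np.degrees(p[2]),1),'iou',round(s,2))
    for b in place(mo,p,z):
        cv2.polylines(big,[np.round(cv2.convexHull(((proj(c,b)+.5)*4).astype(np.float32))).astype(np.int32)],True,(0,255,0),1)
o=big[4*185:4*250,4*195:4*455]
cv2.imwrite('pics/d.png',np.vstack([o[:,:520],o[:,520:]])[:,:,::-1])
# bins: inner floor/rim
for n,cc in (('top',c),): pass
E
```

```text
clamp1 [0.3964 0.3619] yaw 8.1 iou 0.73
clamp2 [ 0.4476 -0.0595] yaw 190.8 iou 0.77
offcut2 [ 0.4098 -0.3645] yaw -14.1 iou 0.87
offcut1 [ 0.3997 -0.2094] yaw 13.7 iou 0.92
paddle [ 0.3961 -0.2077] yaw 10.9 iou 0.63
```

View pics/d.png

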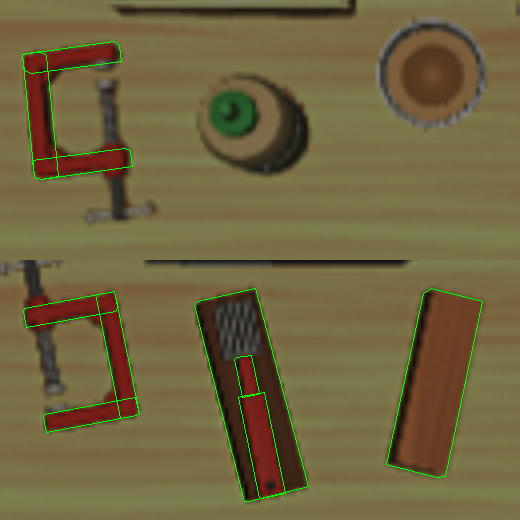

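```bash
python3 -m pendant '[[[40,-26,-22,5,34],[40,-26,-22,5,34],[40,-26,-22,5,34],[40,-26,-22,5,34],[40,-26,-22,5,34],[24,-15,-40,1.6,34],[0,0,0,0,34]]]'
```

```text
time_s: 2.48
eef_pos: [0.4058, 0.3977, 0.0781]
eef_rot: [-0.003, -0.069, 0.998, -0.002]
wrist_force: [-0.6, 0.6, -0.2]
opening: 0.4
```

```bash
python3 -m pendant '[[[0,0,-35,0,34],[0,0,-30,0,34],[0,0,-10,0,34],[0,0,0,0,34],[0,0,0,0,34]]]'; python3 - <<'E'
from h import *
c=imaging.camera('scene'); u=proj(c,[[.405,.4,.01]])[0].astype(int); print(u)
im=c['img'][u[1]-50:u[1]+40,u[0]-60:u[0]+60]; cv2.imwrite('pics/e.png',cv2.resize(im,None,fx=5,fy=5,interpolation=2)[:,:,::-1])
E
```

```text
time_s: 3.1
eef_pos: [0.4072, 0.4014, 0.008]
eef_rot: [0.001, -0.071, 0.997, 0.001]
wrist_force: [0.2, -0.2, 0.6]
opening: 0.402
[408 256]
```

View pics/e.png

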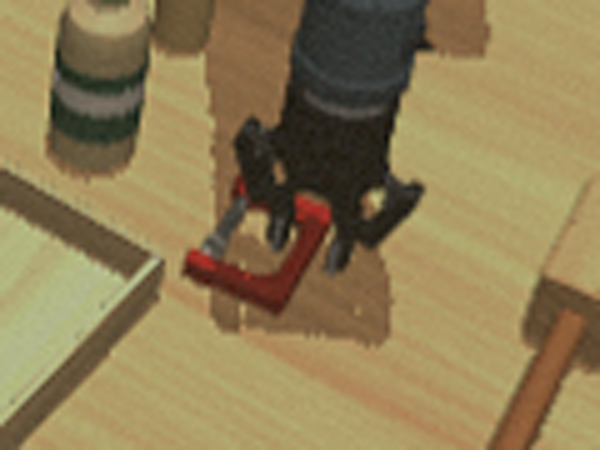

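```bash
python3 -m pendant '[[[0,0,-3,0,34],[0,0,0,0,8],[0,0,0,0,8],[0,0,0,0,8],[0,0,0,0,8]]]'; python3 - <<'E'
from h import *
c=imaging.camera('scene'); o=np.array(c['origin'])
j=np.array([np.cos(np.radians(98)),np.sin(np.radians(98)),0]); n=np.array([j[1],-j[0],0]); T=np.array([.407,.401,0])
for u in [(420,190),(365,245),(335,265),(420,180),(280,245),(245,125),(390,180)]:
    f=[408-60+u[0]/5,256-50+u[1]/5]; p=pix2z(c,[f],0.)[0]; d=p-o; q=o+d*(n@(T-o))/(n@d); print(u,round(1000*(q-T)@j),round(1000*q[2]))
E
```

```text
time_s: 3.78
eef_pos: [0.4066, 0.4001, 0.0037]
eef_rot: [0.0, -0.071, 0.998, -0.0]
wrist_force: [-0.5, -3.3, 5.4]
opening: 0.146
(420, 190) 67 115
(365, 245) 41 43
(335, 265) 24 11
(420, 180) 65 123
(280, 245) -19 8
(245, 125) -61 110
(390, 180) 46 113
```

```bash
python3 -m pendant '[[[0,0,6,0,8],[0,0,20,0,8],[0,0,45,0,8],[0,0,50,0,8],[0,0,50,0,8],[0,0,0,0,8]]]'; python3 - <<'E'
from fit import *
print(monitor.get_obs()['q'])
c=imaging.camera('top'); img=c['img']; h=cv2.cvtColor(img,cv2.COLOR_RGB2HSV)
bl=(h[...,0]>105)&(h[...,0]<130)&(h[...,1]>150)
B=[box(-110,110,-110,110,0,48)]
print('bin',fit(c,B,bl,(350,110,440,195),(.622,-.236,0.)))
m=np.load('top0.npy'); 
for n,t in(('top','clamp_bin'),('top','offcut_box'),('top','paddle_tray')):
  print(t,[(np.round(W(c,d['at']),3).tolist(),round(d['confidence'],2)) for d in spotter.tip_of(n,t)[:1]])
c=imaging.camera('scene')
big=cv2.resize(img[100:200,215:440],None,fx=3.5,fy=3.5,interpolation=1); s=cv2.resize(c['img'][110:330,250:570],(788,541))
cv2.imwrite('pics/f.png',big[:,:,::-1]); cv2.imwrite('pics/g.png',s[:,:,::-1])
E
```

```text
time_s: 4.58
eef_pos: [0.4091, 0.4024, 0.1805]
eef_rot: [0.005, -0.071, 0.997, 0.003]
wrist_force: [1.1, 1.0, -4.9]
opening: 0.146
[ 5.70216000e-01  2.20598588e-01  1.66719010e+00  2.64928325e-04
  1.24289201e+00 -1.14236460e+00]
bin (array([ 0.62492231, -0.23597172, -0.01149758]), np.float64(0.8294780052144006))
clamp_bin [([0.621, -0.239, -0.003], 0.6)]
offcut_box [([0.606, 0.238, -0.001], 0.87)]
paddle_tray [([0.394, -0.207, 0.02], 0.65)]
```

View pics/g.png

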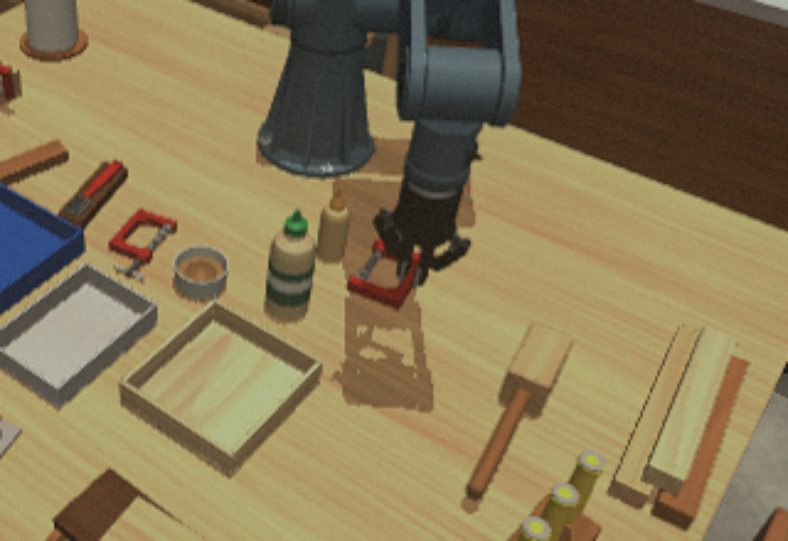

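```bash
python3 -m pendant '[[[40,0,5,0,8],[55,0,0,-2,8],[50,-30,0,-2,8],[45,-40,0,-2,8],[34,-50,0,-2.7,8],[10,-60,0,0,8],[0,-60,0,0,8],[0,-60,0,0,8]]]' && python3 -m pendant '[[[0,-60,0,0,8],[0,-60,0,0,8],[0,-60,0,0,8],[0,-60,-20,0,8],[0,-60,-25,0,8],[0,-30,-20,0,8],[0,-21,-20,0,8],[0,0,0,0,8]]]'
```

```text
time_s: 5.82
eef_pos: [0.639, 0.0984, 0.1765]
eef_rot: [-0.002, 0.005, 1.0, 0.0]
wrist_force: [0.2, 0.0, -4.8]
opening: 0.146
time_s: 6.82
eef_pos: [0.6373, -0.2481, 0.0905]
eef_rot: [-0.004, 0.007, 1.0, 0.002]
wrist_force: [0.0, 0.7, -4.2]
opening: 0.144
```

```bash
python3 -m pendant '[[[0,6,-20,0,8],[0,0,-25,0,8],[0,0,-25,0,8],[0,0,-10,0,8],[0,0,-3,0,8],[0,0,0,0,8]]]' ; python3 -m pendant '[[[0,-3,0,0,8],[0,-3,0,0,8],[0,-2,0,0,8],[0,0,0,0,8]]]'
```

```text
time_s: 7.58
eef_pos: [0.6411, -0.2416, 0.0133]
eef_rot: [0.001, 0.005, 1.0, -0.0]
wrist_force: [0.6, -0.7, -4.4]
opening: 0.147
time_s: 8.07
eef_pos: [0.6404, -0.2501, 0.0126]
eef_rot: [0.0, 0.005, 1.0, -0.0]
wrist_force: [0.7, -0.0, -4.8]
opening: 0.148
```

```bash
python3 -m pendant '[[[0,-2,-2,0,8],[0,-1,0,0,8],[0,0,0,0,8]]]' ; python3 -m pendant '[[[0,-2,-2,0,8],[0,-1,0,0,8],[0,0,0,0,8]]]'
```

```text
time_s: 8.45
eef_pos: [0.6403, -0.2527, 0.0104]
eef_rot: [-0.0, 0.005, 1.0, 0.0]
wrist_force: [0.9, 0.0, -4.6]
opening: 0.147
time_s: 8.82
eef_pos: [0.6407, -0.2558, 0.0088]
eef_rot: [0.0, 0.005, 1.0, -0.0]
wrist_force: [-0.4, 2.0, -0.7]
opening: 0.149
```

```bash
python3 -m pendant '[[[0,0,0,0,28],[0,0,0,0,28],[0,0,15,0,30],[0,0,40,0,34],[0,0,45,0,34],[-40,30,10,2.5,34],[-45,36,0,3,34],[-45,36,0,3,34]]]' ; python3 -m pendant '[[[-45,36,-20,3.1,34],[-26,20,-30,0,34],[0,0,-30,0,34],[0,0,0,0,34]]]';python3 - <<'E'
from fit import *
c=imaging.camera('top')
rd=red(c['img'])
u=proj(c,[[.625,-.29,.02]])[0].astype(int)
print(fit(c,CL,rd,(u[0]-38,u[1]-38,u[0]+38,u[1]+38),(.625,-.29,0.),.005))
save(c,'t1.png')
E
```

```text
time_s: 9.82
eef_pos: [0.5097, -0.1532, 0.1201]
eef_rot: [0.001, -0.07, 0.998, -0.001]
wrist_force: [0.4, -0.1, 0.6]
opening: 0.396
time_s: 10.32
eef_pos: [0.4383, -0.0971, 0.038]
eef_rot: [-0.001, -0.096, 0.995, 0.001]
wrist_force: [0.0, -0.6, -0.0]
opening: 0.401
(array([ 0.62644038, -0.29459535, -0.02470305]), np.float64(0.6276237782406665))
```

```bash
python3 -m pendant '[[[0,0,-25,0,34],[0,0,-10,0,34],[0,0,0,0,34],[0,0,0,0,8],[0,0,0,0,8],[0,0,0,0,8],[0,0,0,0,8]]]' ; python3 -m pendant '[[[0,0,6,0,8],[0,0,20,0,8],[0,0,40,0,8],[0,0,40,0,8],[0,0,0,0,8]]]'
```

```text
time_s: 11.25
eef_pos: [0.4405, -0.0984, 0.0047]
eef_rot: [0.001, -0.096, 0.995, -0.001]
wrist_force: [-1.4, 0.1, 6.9]
opening: 0.147
time_s: 11.88
eef_pos: [0.4414, -0.0986, 0.1124]
eef_rot: [0.003, -0.096, 0.995, -0.002]
wrist_force: [0.5, -0.4, -3.8]
opening: 0.145
```

```bash
python3 -m pendant '[[[45,-32,0,-3,8],[45,-32,0,-3,8],[45,-32,0,-3,8],[34,-26,0,-2.6,8],[0,0,-20,0,8],[0,0,-20,0,8],[0,0,0,0,8]]]' ;python3 - <<'E'
from h import *
c=imaging.camera('top'); save(c,'t2.png'); s=imaging.camera('scene')
big=cv2.resize(c['img'][110:200,340:450],None,fx=4,fy=4,interpolation=2); b2=cv2.resize(s['img'][150:270,190:330],(420,360),interpolation=2)
cv2.imwrite('pics/i.png',np.hstack([big[:,:380],b2])[:,:,::-1])
E
```

```text
time_s: 12.75
eef_pos: [0.6048, -0.2173, 0.0651]
eef_rot: [-0.004, 0.005, 1.0, 0.002]
wrist_force: [-0.2, 0.4, -3.8]
opening: 0.144
```

View pics/i.png

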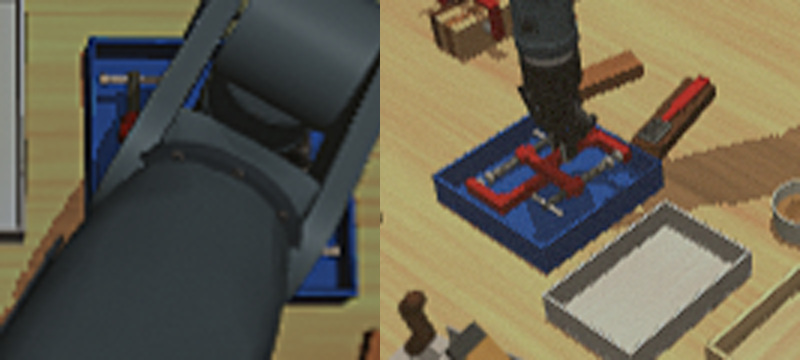

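The held clamp is over the left half of the bin (T-bar at (120,77) in the top crop), and clamp1 lies flat on the right. I'm lowering.

```bash
python3 -m pendant '[[[0,0,-20,0,8],[0,0,-20,0,8],[0,0,-10,0,8],[0,0,-7,0,8],[0,0,0,0,8]]]' ; python3 -m pendant '[[[0,2,-2,0,8],[0,2,-2,0,8],[0,0,0,0,8]]]'
```

```text
time_s: 13.48
eef_pos: [0.6081, -0.2195, 0.0118]
eef_rot: [-0.0, 0.005, 1.0, 0.0]
wrist_force: [-0.4, 0.2, -2.9]
opening: 0.149
time_s: 13.85
eef_pos: [0.609, -0.2164, 0.0098]
eef_rot: [0.001, 0.005, 1.0, -0.001]
wrist_force: [-3.2, -2.0, 2.4]
opening: 0.147
```

```bash
python3 -m pendant '[[[0,0,0,0,26],[0,0,0,0,26],[0,0,10,0,26],[0,0,40,0,30],[0,0,50,0,40],[-50,2,0,3,40],[-55,2,0,3,40],[-55,2,0,3,40]]]' ; python3 -m pendant '[[[-50,0,-20,2.6,40],[-12,0,-25,0,40],[0,0,0,0,40]]]'; python3 - <<'E'
from fit import *
c=imaging.camera('top'); rd=red(c['img']); 
u=proj(c,[[.624,-.236,.02]])[0].astype(int)
big=cv2.resize(c['img'][u[1]-45:u[1]+45,u[0]-45:u[0]+45],None,fx=5,fy=5,interpolation=2)
cv2.imwrite('pics/j.png',big[:,:,::-1])
E
```

```text
time_s: 14.85
eef_pos: [0.4472, -0.2096, 0.1093]
eef_rot: [0.001, -0.074, 0.997, -0.001]
wrist_force: [-0.5, -0.8, 0.1]
opening: 0.47
time_s: 15.22
eef_pos: [0.385, -0.2088, 0.0629]
eef_rot: [-0.001, -0.095, 0.995, 0.001]
wrist_force: [0.0, -0.2, 0.1]
opening: 0.467
```

View pics/j.png

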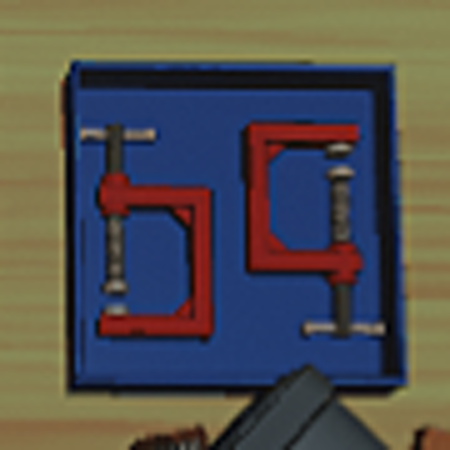

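Both clamps are lying flat in the bin. Next is the paddle.

```bash
python3 -m pendant '[[[0,0,-25,0,40],[0,0,-12,0,40],[0,0,0,0,40],[0,0,0,0,10],[0,0,0,0,10],[0,0,0,0,10],[0,0,0,0,10]]]' ; python3 -m pendant '[[[0,0,5,0,10],[0,0,15,0,10],[0,0,35,0,10],[0,0,40,0,10],[0,0,0,0,10]]]'; python3 - <<'E'
from h import *
s=imaging.camera('scene'); u=proj(s,[[.39,-.21,.1]])[0].astype(int)
cv2.imwrite('pics/k.png',cv2.resize(s['img'][u[1]-45:u[1]+55,u[0]-60:u[0]+60],None,fx=4,fy=4,interpolation=2)[:,:,::-1])
E
```

```text
time_s: 16.15
eef_pos: [0.3872, -0.2103, 0.0275]
eef_rot: [0.001, -0.096, 0.995, -0.001]
wrist_force: [0.6, 0.8, 5.6]
opening: 0.208
time_s: 16.77
eef_pos: [0.3884, -0.2116, 0.1255]
eef_rot: [0.003, -0.096, 0.995, -0.003]
wrist_force: [-0.4, -0.0, -1.2]
opening: 0.206
```

View pics/k.png

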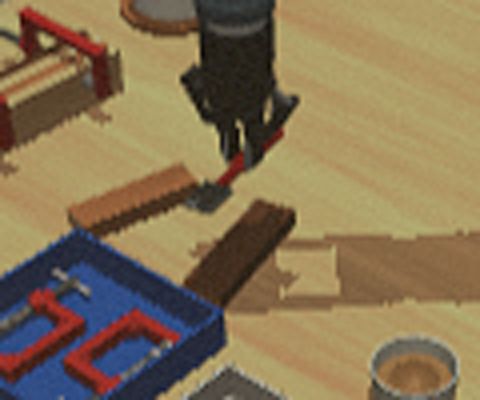

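```bash
python3 -m pendant '[[[46,35,0,-2,10],[46,35,0,-2,10],[46,35,0,-2,10],[46,35,0,-2,10],[46,35,0,-2,10],[47,35,0,-1,10],[0,0,-25,0,10],[0,0,-25,0,10]]]' ; python3 -m pendant '[[[0,0,-25,0,10],[0,0,-20,0,10],[0,0,-10,0,10],[0,0,-3,0,10],[0,0,0,0,10]]]'
```

```text
time_s: 17.82
eef_pos: [0.6628, 0.0014, 0.0692]
eef_rot: [-0.001, -0.001, 1.0, 0.0]
wrist_force: [0.6, -0.1, -1.1]
opening: 0.211
time_s: 18.45
eef_pos: [0.6639, 0.0002, 0.0141]
eef_rot: [0.0, -0.0, 1.0, -0.0]
wrist_force: [-0.6, 0.4, 0.1]
opening: 0.206
```

```bash
python3 -m pendant '[[[0,0,-2,0,10],[0,0,-2,0,10],[0,0,0,0,10],[0,0,0,0,36],[0,0,0,0,36],[0,0,0,0,36],[0,0,15,0,50]]]' ; python3 -m pendant '[[[0,0,40,0,74],[0,0,45,0,74],[0,0,0,0,74]]]';python3 - <<'E'
from fit import *
c=imaging.camera('top'); img=c['img']; save(c,'t3.png')
h=cv2.cvtColor(img,cv2.COLOR_RGB2HSV); H,Sa,V=[h[...,i].astype(int) for i in range(3)]
dark=((H<16)|(H>170)|(V<75))
def roi(p,r): u=proj(c,[[*p,.01]])[0].astype(int); return (u[0]-r,u[1]-r,u[0]+r,u[1]+r)
print(fit(c,O1,dark,roi((.4,-.212),31),(.4,-.2094,.24)))
print(fit(c,O2,dark,roi((.413,-.366),31),(.41,-.3645,-.25)))
for n in('top','scene'):
  c=imaging.camera(n)
  for t in('offcut1','paddle','offcut_box'): print(n,t,[(np.round(W(c,d['at']),3).tolist(),round(d['confidence'],2)) for d in spotter.tip_of(n,t)[:2]])
E
```

```text
time_s: 19.32
eef_pos: [0.6621, 0.0006, 0.0236]
eef_rot: [-0.002, -0.0, 1.0, 0.0]
wrist_force: [0.3, 0.2, 0.1]
opening: 0.582
time_s: 19.7
eef_pos: [0.6672, -0.0002, 0.1161]
eef_rot: [0.005, -0.0, 1.0, -0.001]
wrist_force: [0.3, -0.1, -0.5]
opening: 0.867
(array([ 0.39969443, -0.2090695 ,  0.24074389]), np.float64(0.9548639280182905))
(array([ 0.41062206, -0.36479577, -0.25071283]), np.float64(0.8686936184430337))
top offcut1 [([0.414, -0.367, 0.002], 0.95), ([0.402, -0.213, -0.003], 0.65)]
top paddle []
top offcut_box [([0.608, 0.237, 0.001], 0.9), ([0.643, -0.256, 0.016], 0.75)]
scene offcut1 [([0.371, -0.603, -0.002], 0.72), ([0.399, -0.21, -0.003], 0.51)]
scene paddle [([0.673, 0.001, 0.003], 0.71)]
scene offcut_box [([0.615, 0.238, 0.002], 0.55)]
```

```bash
python3 -m pendant '[[[-44,-35,0,3,74],[-44,-35,0,3,74],[-44,-35,0,3,74],[-44,-35,0,3,74],[-44,-35,0,1.8,74],[-43,-35,-20,0,74],[0,0,-30,0,74],[0,0,0,0,74]]]' ; python3 -m pendant '[[[0,0,-30,0,74],[0,0,-20,0,74],[0,0,-8,0,74],[0,0,0,0,74],[0,0,0,0,30],[0,0,0,0,30],[0,0,0,0,30],[0,0,0,0,30]]]';python3 -m pendant '[[[0,0,6,0,30],[0,0,20,0,30],[0,0,40,0,30],[0,0,40,0,30],[0,0,0,0,30]]]'
```

```text
time_s: 21.15
eef_pos: [0.3985, -0.2088, 0.0577]
eef_rot: [-0.002, -0.119, 0.993, 0.002]
wrist_force: [-0.3, -0.1, 0.2]
opening: 0.865
time_s: 22.15
eef_pos: [0.4014, -0.2104, 0.0029]
eef_rot: [0.001, -0.12, 0.993, -0.001]
wrist_force: [-0.6, 1.0, 5.6]
opening: 0.567
time_s: 22.78
eef_pos: [0.4024, -0.2114, 0.1111]
eef_rot: [0.002, -0.12, 0.993, -0.003]
wrist_force: [-0.4, -0.4, -1.5]
opening: 0.57
```

```bash
python3 -m pendant '[[[50,35,10,-3,30],[50,35,0,-3,30],[50,35,0,-3,30],[50,35,0,-3,30],[10,55,0,-1.8,30],[0,60,0,0,30],[0,60,0,0,30],[0,60,0,0,30]]]' ; python3 -m pendant '[[[0,60,0,0,30],[0,50,0,0,30],[0,0,-25,0,30],[0,0,-25,0,30],[0,0,0,0,30]]]';python3 - <<'E'
from h import *
s=imaging.camera('scene'); u=proj(s,[[.61,.25,.05]])[0].astype(int)
cv2.imwrite('pics/l.png',cv2.resize(s['img'][u[1]-60:u[1]+60,u[0]-75:u[0]+75],None,fx=4,fy=4,interpolation=2)[:,:,::-1])
E
```

```text
time_s: 23.78
eef_pos: [0.6092, 0.1671, 0.1159]
eef_rot: [-0.001, 0.0, 1.0, -0.0]
wrist_force: [1.0, -0.7, -0.9]
opening: 0.571
time_s: 24.4
eef_pos: [0.6072, 0.2747, 0.0633]
eef_rot: [-0.004, -0.0, 1.0, -0.001]
wrist_force: [-0.3, 0.2, -2.0]
opening: 0.567
```

View pics/l.png

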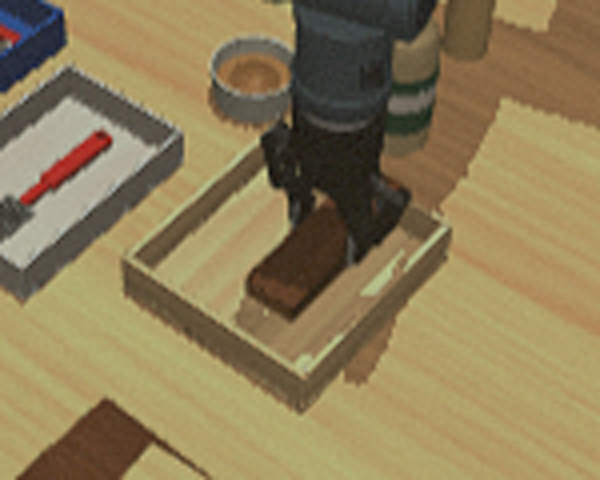

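The offcut is aligned over the box with clearance (about (310,260)), so I'm lowering it.

```bash
python3 -m pendant '[[[0,0,-20,0,30],[0,0,-20,0,30],[0,0,-10,0,30],[0,0,-6,0,30],[0,0,0,0,30]]]' ; python3 -m pendant '[[[0,0,-2,0,30],[0,0,0,0,30]]]'
```

```text
time_s: 25.08
eef_pos: [0.6104, 0.2753, 0.0113]
eef_rot: [-0.0, -0.0, 1.0, -0.0]
wrist_force: [0.6, 0.3, -1.2]
opening: 0.569
time_s: 25.32
eef_pos: [0.6107, 0.2754, 0.01]
eef_rot: [0.0, -0.0, 1.0, 0.0]
wrist_force: [-0.0, 0.2, -0.5]
opening: 0.568
```

```bash
python3 -m pendant '[[[0,0,-1,0,60],[0,0,0,0,60],[0,0,12,0,60],[0,0,45,0,62],[0,-20,45,0,74],[0,-60,8,0,74],[0,-60,0,0,74],[0,-60,0,0,74]]]' ; python3 -m pendant '[[[0,-60,0,0,74],[0,-60,0,0,74],[0,-60,0,0,74],[-40,-45,0,-3,74],[-40,-45,0,-3,74],[-40,-45,0,-3,74],[-40,-45,0,-3,74],[-40,-45,0,-2.2,74]]]'; python3 -m pendant '[[[0,-35,-30,0,74],[0,0,-30,0,74],[0,0,0,0,74]]]'
```

```text
time_s: 26.32
eef_pos: [0.6108, 0.0737, 0.1202]
eef_rot: [0.001, -0.0, 1.0, -0.0]
wrist_force: [0.2, 0.0, 0.1]
opening: 0.864
time_s: 27.32
eef_pos: [0.4093, -0.3313, 0.1198]
eef_rot: [0.001, 0.124, 0.992, -0.001]
wrist_force: [0.4, -0.8, -0.6]
opening: 0.866
time_s: 27.7
eef_pos: [0.409, -0.3636, 0.0571]
eef_rot: [-0.001, 0.124, 0.992, 0.002]
wrist_force: [0.8, 0.6, 1.0]
opening: 0.868
```

```bash
python3 -m pendant '[[[0,0,-30,0,74],[0,0,-20,0,74],[0,0,-6,0,74],[0,0,0,0,74],[0,0,0,0,25],[0,0,0,0,25],[0,0,0,0,25],[0,0,0,0,25]]]';python3 -m pendant '[[[0,0,6,0,25],[0,0,20,0,25],[0,0,40,0,25],[0,0,45,0,25],[0,0,0,0,25]]]';python3 - <<'E'
from fit import *
c=imaging.camera('top'); img=c['img']; save(c,'t4.png')
h=cv2.cvtColor(img,cv2.COLOR_RGB2HSV); H,Sa,V=[h[...,i].astype(int) for i in range(3)]
dk=((H<14)|(H>170))&(Sa>140)
u=proj(c,[[.611,.275,.02]])[0].astype(int)
print(fit(c,O1,dk,(u[0]-25,u[1]-32,u[0]+25,u[1]+32),(.611,.275,0.),.007))
E
```

```text
time_s: 28.7
eef_pos: [0.4112, -0.3657, 0.004]
eef_rot: [0.001, 0.124, 0.992, -0.001]
wrist_force: [-0.4, 0.8, 6.9]
opening: 0.498
time_s: 29.32
eef_pos: [0.4122, -0.367, 0.1178]
eef_rot: [0.003, 0.124, 0.992, -0.003]
wrist_force: [0.2, -0.3, -1.4]
opening: 0.5
(array([0.60995376, 0.2774233 , 0.03259021]), np.float64(0.8730437437972365))
```

```bash
python3 -m pendant '[[[40,45,0,3,25],[40,45,0,3,25],[40,45,0,3,25],[40,45,0,3,25],[40,45,0,2.2,25],[0,60,0,0,25],[0,60,0,0,25],[0,60,0,0,25]]]' ; python3 -m pendant '[[[0,60,0,0,25],[0,60,0,0,25],[0,39,0,0,25],[0,0,-25,0,25],[0,0,-25,0,25],[0,0,0,0,25]]]';python3 - <<'E'
from h import *
s=imaging.camera('scene'); u=proj(s,[[.61,.25,.05]])[0].astype(int)
cv2.imwrite('pics/m.png',cv2.resize(s['img'][u[1]-60:u[1]+60,u[0]-75:u[0]+75],None,fx=4,fy=4,interpolation=2)[:,:,::-1])
E
```

```text
time_s: 30.38
eef_pos: [0.6087, 0.0424, 0.1111]
eef_rot: [-0.002, 0.0, 1.0, 0.0]
wrist_force: [1.0, -0.6, -1.5]
opening: 0.502
time_s: 31.12
eef_pos: [0.6067, 0.199, 0.059]
eef_rot: [-0.004, -0.0, 1.0, -0.001]
wrist_force: [-0.8, -0.3, -1.5]
opening: 0.502
```

View pics/m.png

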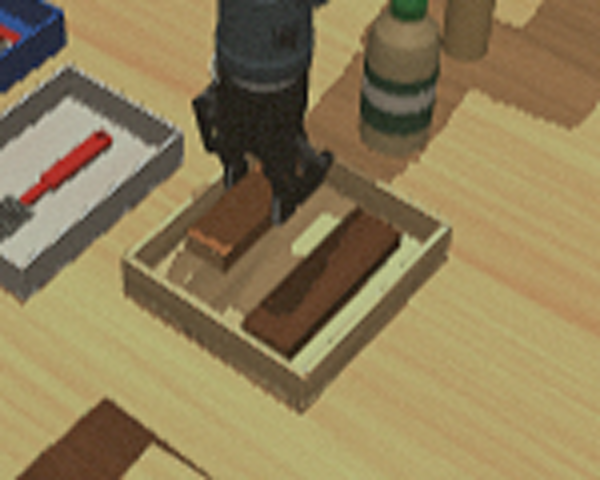

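Offcut1 lies flat on the right of the box, and offcut2 hangs clear on the left with a gap. I'm lowering it.

```bash
python3 -m pendant '[[[0,0,-20,0,25],[0,0,-20,0,25],[0,0,-9,0,25],[0,0,-3,0,25],[0,0,0,0,25]]]' ; python3 -m pendant '[[[0,0,-1.5,0,25],[0,0,0,0,25],[0,0,0,0,56],[0,0,0,0,56],[0,0,12,0,56],[0,0,40,0,60],[0,0,50,0,60],[0,0,50,0,60]]]';python3 -m pendant '[[[0,-50,40,0,60],[-50,-60,0,0,60],[-50,-60,0,0,60],[-50,-60,0,0,60],[-50,-60,0,0,60],[0,0,0,0,60],[0,0,0,0,60]]]'; python3 - <<'E'
from h import *
c=imaging.camera('top');s=imaging.camera('scene')
a=cv2.resize(c['img'][100:275,195:455],(780,525)); cv2.imwrite('pics/n.png',a[:,:,::-1])
for n,c in(('top',c),('scene',s)):
  for t in('clamp1','offcut1','paddle','glue_bottle','filler_tub','squeeze_bottle','mallet','glue_up'): print(n,t,[(np.round(W(c,d['at']),3).tolist(),round(d['confidence'],2)) for d in spotter.tip_of(n,t)[:2]])
E
```

```text
time_s: 31.8
eef_pos: [0.6106, 0.1994, 0.0117]
eef_rot: [0.0, -0.0, 1.0, 0.0]
wrist_force: [-0.0, 0.1, -0.9]
opening: 0.5
time_s: 32.8
eef_pos: [0.6103, 0.1993, 0.1642]
eef_rot: [0.0, -0.0, 1.0, 0.0]
wrist_force: [0.8, -0.1, 1.1]
opening: 0.699
time_s: 33.67
eef_pos: [0.4509, -0.0417, 0.202]
eef_rot: [0.001, 0.001, 1.0, -0.0]
wrist_force: [-0.2, -0.1, 0.6]
opening: 0.702
top clamp1 [([0.628, -0.289, 0.005], 0.98), ([0.625, -0.174, 0.002], 0.57)]
top offcut1 [([0.61, 0.273, 0.007], 0.95), ([0.641, -0.315, 0.011], 0.36)]
top paddle [([0.67, -0.0, 0.003], 0.6)]
top glue_bottle [([0.397, 0.207, -0.001], 0.78)]
top filler_tub [([0.45, 0.072, 0.002], 0.63), ([0.394, 0.213, -0.002], 0.15)]
top squeeze_bottle [([0.246, 0.195, -0.0], 0.76)]
top mallet [([0.406, 0.588, -0.001], 0.88), ([0.621, -0.234, -0.001], 0.49)]
top glue_up [([0.369, -0.599, -0.003], 0.7)]
scene clamp1 [([0.626, -0.29, 0.006], 0.81), ([0.625, -0.185, 0.005], 0.58)]
scene offcut1 [([0.607, 0.277, 0.007], 0.86), ([0.616, 0.203, 0.008], 0.8)]
scene paddle [([0.671, -0.002, -0.001], 0.48), ([0.615, 0.197, 0.009], 0.28)]
scene glue_bottle [([0.402, 0.21, 0.003], 0.56)]
scene filler_tub [([0.45, 0.071, 0.002], 0.8)]
scene squeeze_bottle [([0.25, 0.192, -0.0], 0.66)]
scene mallet [([0.408, 0.588, 0.002], 0.75)]
scene glue_up [([0.372, -0.604, 0.003], 0.67)]
```

View pics/n.png

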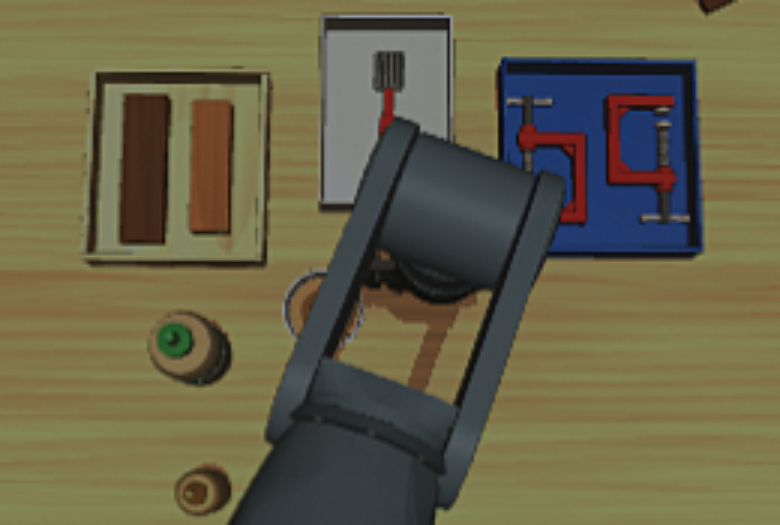

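Everything is in place and the arm is clear, so I'm handing in.

```bash
python3 -c "
from bench import order; print(order.hand_in())"
```

```text
the job is handed in; nothing more can be done
None
```

The bench is cleared: both loose clamps are in the blue bin, both offcuts in the plywood box and the paddle in the aluminium tray. I lowered each item to the floor before letting go, and handed the job in at about 34 s of the 72 s allowed.

- **Placed items:** the last pictures show all five lying flat inside their containers, with origins 3 to 9 mm above the bench except the paddle (‑1 to 3 mm). The detectors put all five within the required walls in at least one camera.
- **Bystanders:** the bottles, tub, mallet and glue-up all read within about 7 mm of their first readings. That is close to the detectors' own error and well under the 30 mm limit.
- **Arm:** it ended raised and touching nothing, at a tool height of 0.20 m. The largest force reading printed at the end of a move was about 7 N.
- **Disagreements:** the two cameras differ by about 11 mm in y on one clamp (‑0.174 against ‑0.185 m). Both values are inside the limits. The other low-confidence duplicate detections were plainly wrong when compared with the pictures.
- **Unconfirmed:** the second offcut was detected only in the scene camera, but it shows clearly in the final top picture. The hand-in reports no verdict, so I have no official pass or fail.

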